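# Push a rubber mould under a spring hold-down flap

## Robot

A 7-joint arm with a two-finger parallel gripper is mounted at the origin on a cart in front of the work surface, level with it; the furniture and walls round the work are solid. World frame = base frame: x ahead of the robot, y to its left, z up, the work surface at z = 0. Lengths are in m, angles in rad, forces in N, time in s.
With the tool pointing down it reaches from about 0.425 to 0.975 m from the base axis. Payload 16.7 kg.
Tool frame: the origin (TCP) lies between the finger pads; the fingertips stand 25 mm ahead of it and the grasp point (between the pads) lies 6 mm ahead of it; x points along the fingers, z is the direction in which the jaws open and shut, and the axes are right-handed (so a half turn about x gives the same grasp; the last joint's range is limited). The gripper opens to 85 mm and grips with 20 to 120 N. Pads are 22 mm wide; open, the fingers measure 114 mm over their backs; the gripper's body (76 mm by 85 mm) begins 54 mm behind the grasp point. The pads swing forward as they close: fully open they stand 13 mm farther back than shut.
Start: joints at [1.175, 0.426, 0.074, 1.606, -0.034, 1.111, -0.067], TCP at [0.165, -0.655, 0.256] pointing down, gripper open.
Joint ranges: [-2.85, 2.85], [-0.5, 2.14], [-1.23, 1.37], [0.21, 2.46], [-1.02, 4.16], [0.16, 2.05], [-2.73, 2.73]. Speed limits (rad/s): [1.89, 1.89, 2.39, 2.39, 3.01, 3.01, 3.01].

## Interface

Orientations are given as a 3x3 rotation matrix whose columns are the frame's x, y, z axes.
In Python, from bench import ctrl, vision gives the robot as it stands.
- The arm moves only by the shell command python3 -m pendant 'ROWS' [OPENING] [FORCE]. ROWS is a JSON object of lists of equal length, an entry for each row: "linear": the shift along the tool's x, y, z in mm, a list of three; "rotation": the turn, a rotation vector about the tool's x, y, z in rad, a list of three. A call has 1 to 8 rows; each row shifts and turns the pose as measured when the row begins, along the tool's axes as they then stand; what a row does not reach is not made up. A row lasts 1/10 s, in which the tool goes at most 50 mm and 8.59 degrees, less where a joint would pass 70% of its speed; a pose out of reach is approached as far as the arm can. A call is refused whole if a number of a shift passes 50 or a number of a turn 0.15, either way. A call with a gripper value outside its range is refused whole. OPENING is the finger opening in mm, from 0 to 85.4, set as the call begins (- or left out, the last holds). The fingers move at their own pace and stop on an object; FORCE is the grip in N (left out, the last holds). Time passes only in rows, so rows that do not move let the fingers close. It gives the time, the measured TCP pose, the force and the opening at its end, in the units of the state.
- ctrl.read_state(): the state, without advancing time (a new reading comes with each control period).
- vision.capture(name): name is "scene" or "side" or "wrist"; returns a dict with "img" (384x512x3 uint8, red, green, blue), "fx", "fy", "cx", "cy" (pixels), "extrinsics" (4x4, takes a point from camera to world coordinates); the wrist camera has in their place "mount" (4x4, takes a point from camera to tool coordinates, whose origin is the TCP and whose axes are the tool frame's). Camera axes: x right, y up, looking along -z (the intrinsics and any distortion apply to the point x, -y, -z); pixel columns grow to the right and rows downward; lengths in m; the calibration is good to about 2 mm. A picture is of the moment at which its call begins: read the wrist's pose just before it. There is no depth.
- ctrl.finish_job(): hands the job in, once; it reports no verdict.
The state is a dict: "clock": time; "q": joint angles; "qd": joint speeds; "tau": joint torques, N m; "position": TCP position; "tool_rot": TCP orientation; "ft_force": force on the tool from outside, world axes, zero at the start; "wrist_torque": the same for the moment, N m; "gripper_width": finger opening in m.
Only numpy, scipy, OpenCV 4.12 (cv2) and the standard library are available. Lean on these libraries where they do the work, as an engineer would, in place of code of your own. Each camera call takes 0.05 s, during which the arm holds its last target.

## Task

Load the pink rubber mould that lies in the lane of the fixture: with one fingertip press the blue pedal down so that the spring-closed flap swings up, and while that fingertip keeps the flap open and clear of the mould, push the mould along the lane with the other fingertip, under the flap and fully home against the end stop. Only then let go of the pedal so that the flap closes onto the mould, and move clear. Only push the mould, never pinch or lift it, and leave the other things on the bench alone.

Things in the scene. Friction and masses are not known exactly. Their poses are not given: they have to be found in the camera images.
- fixture: Fixed fixture, base plate 210 x 150 x 6 mm. Origin on the bench top under the lane's middle line; plate x -105..105, y -50..100 in this frame. +x = pushing direction, away from the robot, +y left, z up. Lane floor z 6; white rails (tops z 18) at y -31 and 31. Axle of flap and pedal along x at y 42, z 12. Flap over the lane at x 40..92.
- seat (a point): Where the mould's centre is when fully home (fixture x 55, y 0, z 18.5 mm). The dark end stop is 40 mm farther on: its face at fixture x 95, its top at z 28.
- flap (a joint): Hinge of the rocker: aluminium flap (yellow front edge) right of the axle, blue pedal left of it. 0 = closed by spring, flap blocks the lane; 0.70 rad = fully open stop; grows as the pedal is pressed (about 4 to 8 N at mid-width). Above 0.3 the flap clears the mould; on a loaded mould it rests at about 0.2. Springs back when let go.
- pedal (a point): On the blue pedal, 30 mm out from the axle, mid-length. Flat plate 160 mm long (fixture x -95..65), 4 mm thick, from the axle 52 mm out to the left. Closed it slopes up at 0.70 rad (outer edge z 45); fully pressed it is level, top at z 14, so a fingertip can slide along it in +x while holding it down. Press at fixture y 55 to 90.
- mould_center (a point): Centre (half-way up) of the pink mould to load, a block 80 x 56 x 25 mm, about 0.12 kg, lying flat in the lane, long side (its x axis) along the lane. It starts in front of the flap, 70 to 85 mm short of the seat.
- next_mould: Bystander: another pink mould, 82 x 55 x 28 mm, on the bench right of the fixture; origin at the centre of its underside.
- pot: Bystander: round white plastic pot, 71 mm across, 45 mm tall; origin at the centre of its underside.
- two_tone_mould: Bystander: mould with a dark pink upper and a cream lower half, 86 x 66 x 24 mm; origin at the centre of its underside.
Mind the look-alikes: they are no part of the job. Leave any purple look-alike of the part that bears mould_center alone.

How it is judged:
On the way, in this order (a step that is already met when the one before it is completed fails the run):
1. a finger holds the flap open while the mould is still in front of it (value of joint flap above 0.3 rad and contact force between the fingers and flap above 0.5 N and x of mould_center in the frame of fixture below -0.002 m), for 0.1 s.
2. the mould is home against the stop while a finger still holds the flap open (x of mould_center in the frame of fixture between 0.05 and 0.062 m and value of joint flap above 0.24 rad and contact force between the fingers and flap above 0.5 N), for 0.1 s.
At the end, for the whole second after the job is handed in: The mould lies flat in the lane within 5 mm of the end stop, along the lane (within 0.12 rad), at rest; the flap has been let go and rests on the mould (joint 0.12 to 0.28 rad, contact over 0.3 N) (x of mould_center in the frame of fixture between 0.05 and 0.062 m and y of mould_center in the frame of fixture between -0.006 and 0.006 m and z of mould_center in the frame of fixture below 0.022 m and angle between the x axis of fixture and the x axis of mould_center, either way round below 0.12 rad and value of joint flap between 0.12 and 0.28 rad and contact force between flap and mould above 0.3 N and linear speed of mould below 0.02 m/s); the robot touches nothing.
It fails at once if the mould is lifted (more than 8 mm) (z of mould_center in the frame of fixture above 0.027 m).
It fails at once if the mould is tipped (angle between mould_center's own z axis and vertical above 0.3 rad).
It fails at once if the flap is on the mould, or the mould is rammed into the flap, before it is nearly home (contact force between flap and mould above 1 N and x of mould_center in the frame of fixture below 0.045 m).
It fails at once if a bystander (other mould, pot or two-tone mould) is moved more than 15 mm (distance of any of next_mould, pot, two_tone_mould from where it was at the start of the episode above 0.015 m).
It also fails if it takes over 42 s, if anything falls off the work surface, if the arm or the gripper's body presses on something with over 40 N, if the wrist force passes 120 N, or if a joint passes its speed limit or range.

## Working session

There is one attempt and no reset: what is moved stays moved. The work goes in short steps, Python scripts to look and compute and a shell command to move; the robot and the scene stay as the last step left them, time stands still between calls to the robot, and variables do not carry over. Pictures are saved under pics/ and viewed, and the job is handed in when it is done.

```bash
ls; mkdir -p pics
python3 - <<'E'
from bench import ctrl, vision
import cv2, numpy as np
np.set_printoptions(precision=4,suppress=True)
s=ctrl.read_state(); print(s)
for n in ("scene","side","wrist"):
    c=vision.capture(n); cv2.imwrite(f"pics/{n}0.png",c["img"][:,:,::-1])
    print(n,{k:v for k,v in c.items() if k!="img"})
E
```

```text
pics
{'clock': 0.0, 'q': array([ 1.1745,  0.4267,  0.0739,  1.6066, -0.0341,  1.1108, -0.0671]), 'qd': array([ 0.001 , -0.0016,  0.0015, -0.0013, -0.0013,  0.0003, -0.001 ]), 'tau': array([ -0.0006, -94.9838,   3.7603, -46.3518,   0.0192,   0.0102,
         0.0001]), 'position': array([ 0.1648, -0.6542,  0.2556]), 'tool_rot': array([[-0.0005,  0.9697,  0.2443],
       [ 0.0013,  0.2443, -0.9697],
       [-1.    , -0.0001, -0.0013]]), 'ft_force': array([ 0.1042, -0.4552, -0.882 ]), 'wrist_torque': array([-0.0142, -0.0067, -0.0348]), 'gripper_width': 0.08523353381831378}
scene {'fx': 459.31480626904823, 'fy': 459.31480626904823, 'cx': 258.65369249545057, 'cy': 187.55357742695992, 'extrinsics': array([[-0.6283,  0.349 , -0.6953, -0.524 ],
       [-0.7779, -0.2756,  0.5647,  0.8901],
       [ 0.0055,  0.8957,  0.4447,  0.7328],
       [ 0.    ,  0.    ,  0.    ,  1.    ]])}
side {'fx': 450.8637510388434, 'fy': 450.8637510388434, 'cx': 257.9562949677494, 'cy': 184.75607781426305, 'extrinsics': array([[-1.    , -0.0093, -0.0035,  0.5179],
       [ 0.0027, -0.5888,  0.8083,  1.1295],
       [-0.0095,  0.8083,  0.5887,  0.8821],
       [ 0.    ,  0.    ,  0.    ,  1.    ]])}
wrist {'fx': 266.5608543123241, 'fy': 266.5608543123241, 'cx': 254.12162698888903, 'cy': 193.29080072904378, 'mount': array([[-0.0016,  0.3176, -0.9482, -0.1175],
       [ 0.0004,  0.9482,  0.3176,  0.0825],
       [ 1.    ,  0.0001, -0.0017,  0.0004],
       [ 0.    ,  0.    ,  0.    ,  1.    ]])}
```

View pics/scene0.png

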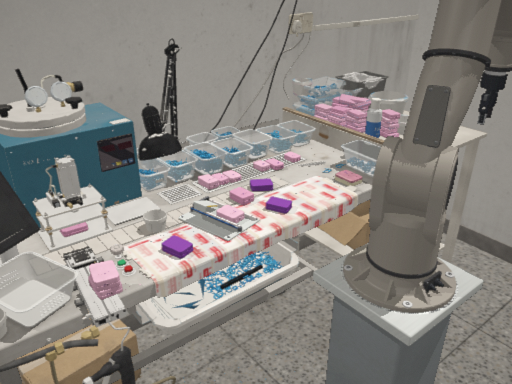

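View pics/side0.png

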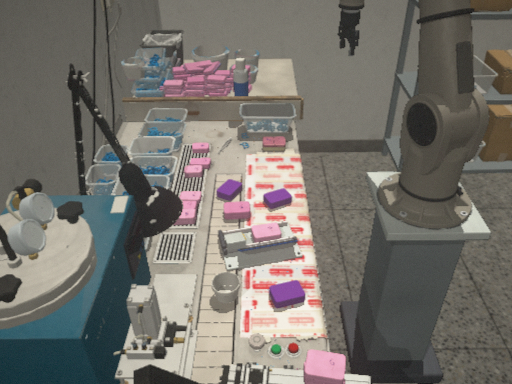

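View pics/wrist0.png

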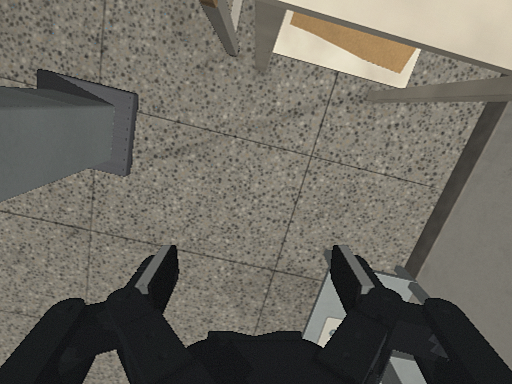

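Run:
```python
import cv2
a=cv2.imread("pics/side0.png")[195:315,195:335]; cv2.imwrite("pics/side0z.png",cv2.resize(a,None,fx=5,fy=5,interpolation=cv2.INTER_CUBIC))
a=cv2.imread("pics/scene0.png")[160:270,140:300]; cv2.imwrite("pics/scene0z.png",cv2.resize(a,None,fx=5,fy=5,interpolation=cv2.INTER_CUBIC))
```

```text
(no output)
```

View pics/side0z.png

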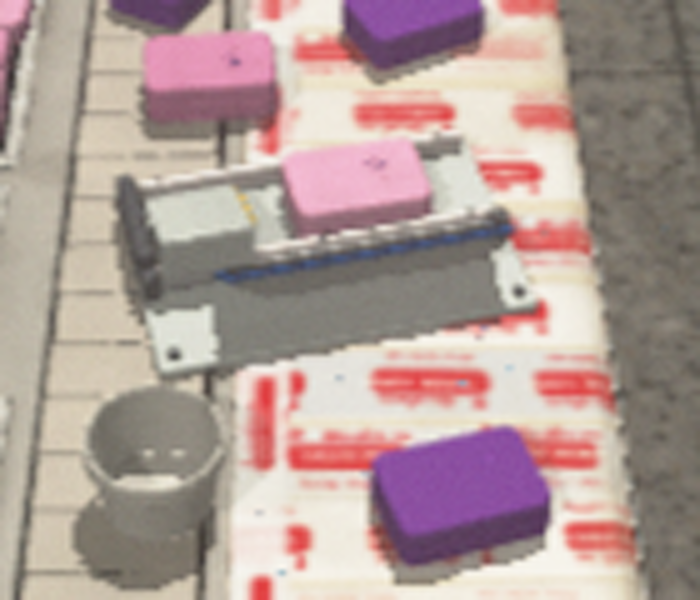

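View pics/scene0z.png

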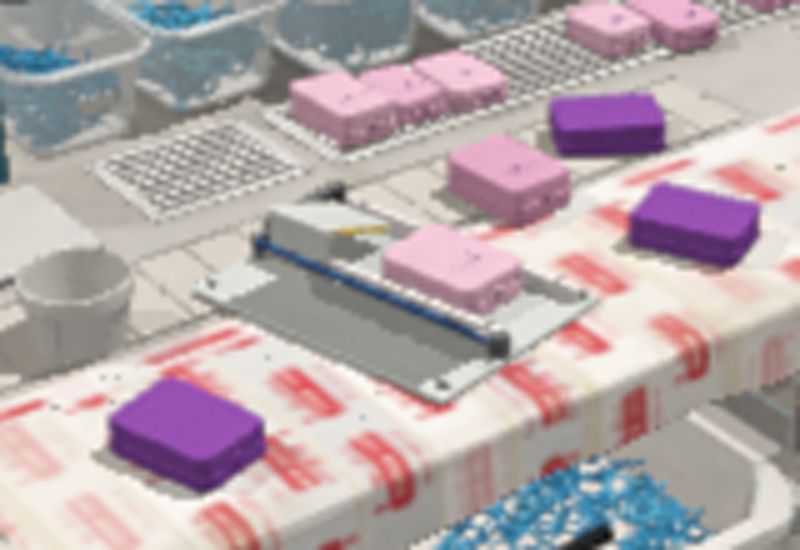

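```bash
cat > h.py <<'E'
from bench import ctrl, vision
import cv2, numpy as np
from scipy.optimize import least_squares
np.set_printoptions(precision=4,suppress=True)
def cam(name,save=None):
    s=ctrl.read_state(); c=vision.capture(name)
    if name=="wrist":
        T=np.eye(4);T[:3,:3]=s["tool_rot"];T[:3,3]=s["position"]; c["extrinsics"]=T@c["mount"]
    if save: cv2.imwrite(save,c["img"][:,:,::-1])
    c["s"]=s
    np.savez(f"pics/last_{name}.npz",E=c["extrinsics"],k=[c["fx"],c["fy"],c["cx"],c["cy"]])
    return c
def load(name):
    z=np.load(f"pics/last_{name}.npz"); return z["E"],z["k"]
def proj(P,Ek):
    E,k=Ek; P=np.atleast_2d(P); p=(P-E[:3,3])@E[:3,:3]
    return np.c_[k[2]+k[0]*p[:,0]/-p[:,2], k[3]+k[1]*p[:,1]/p[:,2]]
def pix(u,v,z,Ek):
    E,k=Ek; d=E[:3,:3]@np.array([(u-k[2])/k[0],-(v-k[3])/k[1],-1]); o=E[:3,3]
    return o+d*(z-o[2])/d[2]
def fix2w(P,f):
    P=np.atleast_2d(np.array(P,float))/1000; c,s=np.cos(f[2]),np.sin(f[2])
    return np.c_[f[0]+c*P[:,0]-s*P[:,1], f[1]+s*P[:,0]+c*P[:,1], P[:,2]]
def w2fix(P,f):
    P=np.atleast_2d(P); c,s=np.cos(f[2]),np.sin(f[2]); d=P-[f[0],f[1],0]
    return 1000*np.c_[c*d[:,0]+s*d[:,1],-s*d[:,0]+c*d[:,1],d[:,2]]
def fit(obs,x0=(0.65,0.05,0)):
    f=lambda x:np.concatenate([(proj(fix2w(p,x),Ek)-uv).ravel()/1.0 for Ek,p,uv in obs])
    r=least_squares(f,x0); return r.x,f(r.x).reshape(-1,2)
E
python3 - <<'E'
from h import *
cam("scene");cam("side")
S,D=load("scene"),load("side")
f,r=fit([(S,[[-105,100,6],[105,100,6],[-105,-50,6]],[[227.4,240.4],[179.4,218],[260,219.4]]),
 (D,[[-105,100,6],[105,100,6]],[[303,255.6],[228,270]])])
print(f,r)
# mould top z 31: side centre zoom (358,178)
print(w2fix(pix(195+358/5,195+180/5,.031,D),f), w2fix(pix(140+453/5,160+262/5,.031,S),f))
# pot, next
print(pix(195+155/5,195+420/5,.045,D), pix(195+210/5,195+60/5,.028,D))
E
```

```text
[0.5244 0.1794 0.2283] [[ 0.5326  0.239 ]
 [-1.7799 -0.2047]
 [-0.155   0.579 ]
 [ 0.7939 -0.4763]
 [-0.4504 -1.2839]]
[[-23.9348   8.2974  31.    ]] [[-31.7736   3.6295  31.    ]]
[0.6022 0.3715 0.045 ] [0.5864 0.0698 0.028 ]
```

Run:
```python
from h import *
S,D=load("scene"),load("side")
for P in [(.165,-.655,.23),(.165,-.655,0.0),(.3,-.55,.23),(.3,-.55,0),(.45,-.4,.23),(.45,-.4,0),(.5,-.2,.23),(.5,-.2,0),(.5,.19,.23)]:
    print(P,proj(P,S),proj(P,D))
print([pix(300,108,z,D) for z in (0,.1,.2)])
print([pix(480,160,z,S) for z in (0,.1,.2)],[pix(285,108,z,S) for z in (0,.1,.2)])
```

```text
(0.165, -0.655, 0.23) [[482.1161 124.6099]] [[345.4952  54.6144]]
(0.165, -0.655, 0.0) [[468.1435 184.8571]] [[339.9535 106.3552]]
(0.3, -0.55, 0.23) [[429.8065 120.772 ]] [[314.8468  64.6402]]
(0.3, -0.55, 0) [[419.241  180.0321]] [[311.2679 117.9851]]
(0.45, -0.4, 0.23) [[368.2835 118.4672]] [[277.4518  80.6547]]
(0.45, -0.4, 0) [[361.4712 177.1933]] [[276.5115 136.433 ]]
(0.5, -0.2, 0.23) [[318.4339 126.1365]] [[264.3185 105.672 ]]
(0.5, -0.2, 0) [[314.383 187.165]] [[264.3986 164.9761]]
(0.5, 0.19, 0.23) [[223.6187 153.0616]] [[266.4806 174.4183]]
[array([ 0.3396, -0.643 , -0.    ]), array([ 0.3598, -0.442 ,  0.1   ]), array([ 0.38  , -0.2411,  0.2   ])]
[array([ 0.2563, -0.9145,  0.    ]), array([ 0.1498, -0.6683,  0.1   ]), array([ 0.0434, -0.422 ,  0.2   ])] [array([ 1.2996, -0.7748,  0.    ]), array([ 1.0508, -0.5476,  0.1   ]), array([ 0.8019, -0.3204,  0.2   ])]
```

```bash
python3 -m pendant '{"linear":[[-5,40,-28],[-5,40,-28],[-5,40,-28],[-5,40,-28],[-5,40,-28],[-5,40,-28],[-5,40,-28],[-5,40,-28]],"rotation":[[0,0,0],[0,0,0],[0,0,0],[0,0,0],[0,0,0],[0,0,0],[0,0,0],[0,0,0]]}' 58
```

```text
clock: 1.05
position: [0.4209, -0.3565, 0.2948]
tool_rot: [[-0.003, 0.973, 0.233], [-0.0, 0.233, -0.973], [-1.0, -0.003, -0.0]]
ft_force: [0.2, -0.6, 0.5]
gripper_width: 0.0582
```

```bash
python3 -m pendant '{"linear":[[0,25,-42],[0,25,-42],[0,25,-42],[0,20,-45],[0,20,-45],[0,20,-45],[0,15,-46],[0,10,-48]],"rotation":[[0,0,0],[0,0,0],[0,0,0],[0,0,0],[0,0,0],[0,0,0],[0,0,0],[0,0,0]]}'; python3 -m pendant '{"linear":[[0,15,-45],[0,15,-45]],"rotation":[[0,0,0],[0,0,0]]}'; python3 -c "
from h import *
import time
c=cam('wrist','pics/w1.png');print(c['s']['position'],c['s']['tool_rot'])"
```

```text
clock: 1.85
position: [0.4963, 0.0337, 0.2958]
tool_rot: [[0.002, 0.972, 0.233], [-0.002, 0.233, -0.972], [-1.0, 0.001, 0.002]]
ft_force: [0.9, -0.8, -0.5]
gripper_width: 0.0582
clock: 2.05
position: [0.5036, 0.132, 0.2961]
tool_rot: [[0.003, 0.973, 0.233], [-0.002, 0.233, -0.973], [-1.0, 0.002, 0.003]]
ft_force: [1.3, -0.8, 0.5]
gripper_width: 0.0582
[0.5036 0.132  0.2961] [[ 0.0027  0.9725  0.2327]
 [-0.0024  0.2327 -0.9725]
 [-1.      0.0021  0.0029]]
```

View pics/w1.png

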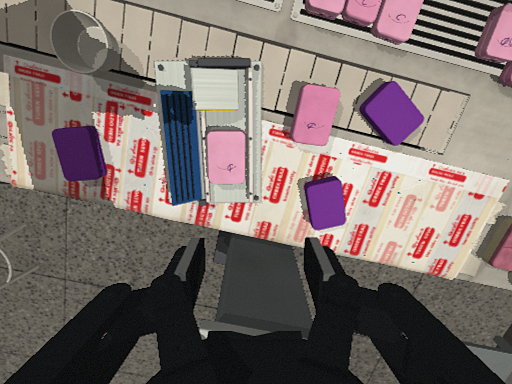

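Run:
```python
from h import *
c=cam('wrist','pics/w2.png');print(c['s']['position'],c['s']['qd'])
a=cv2.imread("pics/w2.png")[45:215,140:275]; print(a.shape);cv2.imwrite("pics/w2z.png",cv2.resize(a,None,fx=3.5,fy=3.5,interpolation=cv2.INTER_CUBIC))
```

```text
[0.5032 0.1405 0.2964] [ 0.0489 -0.0292  0.0254  0.0369 -0.0362 -0.0047  0.1838]
(170, 135, 3)
```

View pics/w2z.png

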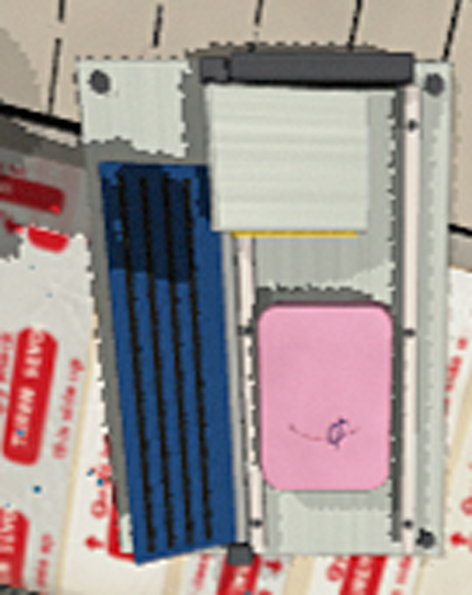

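Run:
```python
from h import *
S,D,W=load("scene"),load("side"),load("wrist")
o=lambda z:[140+z[0]/3.5,45+z[1]/3.5]
wp=[[105,100,6],[105,-50,6],[-105,-50,6]]; wu=[o((75,58)),o((453,63)),o((441,553))]
f,r=fit([(W,wp,wu)]); print(f,r)
f2,r2=fit([(W,wp,wu),(S,[[-105,100,6],[105,100,6],[-105,-50,6]],[[227.4,240.4],[179.4,218],[260,219.4]]),
 (D,[[-105,100,6],[105,100,6]],[[303,255.6],[228,270]])]);print(f2,r2)
for p in [(257,305),(394,305),(394,490),(257,490),(325.5,397.5)]:
  print(w2fix(pix(*o(p),.031,W),f), w2fix(pix(*o(p),.031,W),f2))
# pedal corners z45 outer
print(proj(fix2w([[-95,82,45],[65,82,45],[-95,42,12]],f),W)*3.5-[490,157.5])
c=cam('wrist','pics/w3.png');s=c['s'];print(s['position'],s['qd'],s['clock'])
W=load('wrist');uv=proj(fix2w(wp+[[-30,0,31]],f),W);print(uv)
im=cv2.imread('pics/w3.png')
for u in uv: cv2.circle(im,tuple(int(round(4*x)) for x in u),8,(0,255,0),1,shift=2)
cv2.imwrite("pics/w3z.png",cv2.resize(im[45:215,140:275],None,fx=3.5,fy=3.5,interpolation=cv2.INTER_CUBIC))
```

```text
[0.529  0.1763 0.2347] [[-0.1824 -0.1539]
 [ 0.0549 -0.6279]
 [ 0.1513  1.115 ]]
[0.5282 0.1769 0.2346] [[-0.6399  0.3372]
 [-0.4588 -0.1161]
 [-0.3068  1.4837]
 [ 0.7863 -0.6516]
 [-1.7096 -0.792 ]
 [-0.2527 -0.2799]
 [-0.5507 -1.3349]
 [-1.5768 -1.8415]]
[[11.9815 27.8774 31.    ]] [[12.6167 27.1639 31.    ]]
[[ 12.407  -27.1996  31.    ]] [[ 13.0523 -27.913   31.    ]]
[[-65.1536 -27.6652  31.    ]] [[-64.5082 -28.3929  31.    ]]
[[-65.5932  30.9905  31.    ]] [[-64.9585  30.2627  31.    ]]
[[-25.3691   0.9823  31.    ]] [[-24.729   0.262  31.   ]]
[[134.5627 565.1219]
 [ 99.3362 161.0338]
 [241.4705 539.6605]]
[0.5033 0.1369 0.2962] [ 0.0609 -0.0184  0.0837  0.0317  0.0036  0.0061  0.1036] 2.15
[[158.455   60.4604]
 [266.9314  61.5382]
 [263.8628 203.5843]
 [231.1723 161.0742]]
```

View pics/w3z.png

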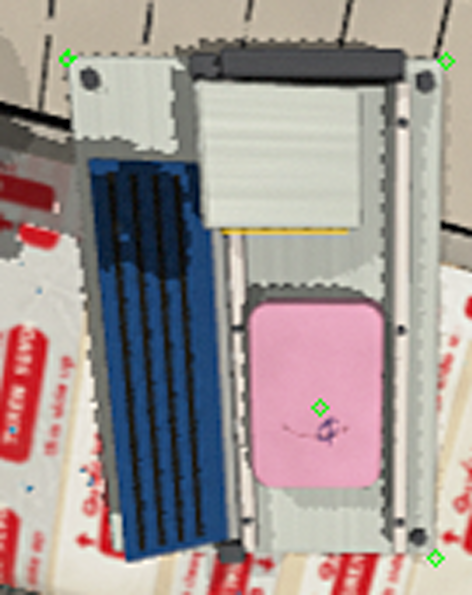

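```bash
python3 -m pendant '{"linear":[[0,-25,-34],[0,-25,-34],[40,0,0],[40,0,0],[40,0,0],[40,0,0],[25,0,0],[0,0,0]],"rotation":[[0,0,0],[0,0,0],[0,0,0],[0,0,0],[0,0,0],[0,0,0],[0,0,0],[0,0,0]]}'
python3 - <<'E'
from h import *
s=ctrl.read_state();print(w2fix(s['position'],(.5285,.1766,.2347)),s['ft_force'])
cam('wrist','pics/w4.png');cam('side','pics/s4.png')
a=cv2.imread("pics/s4.png")[155:315,195:335]; cv2.imwrite("pics/s4z.png",cv2.resize(a,None,fx=4,fy=4,interpolation=cv2.INTER_CUBIC))
E
```

```text
clock: 3.0
position: [0.4397, 0.1832, 0.1064]
tool_rot: [[0.007, 0.973, 0.231], [-0.002, 0.231, -0.973], [-1.0, 0.007, 0.004]]
ft_force: [0.4, -0.4, 0.5]
gripper_width: 0.0582
[[-84.8679  27.0757 106.3501]] [ 0.3646 -0.3564  0.5422]
```

View pics/w4.png

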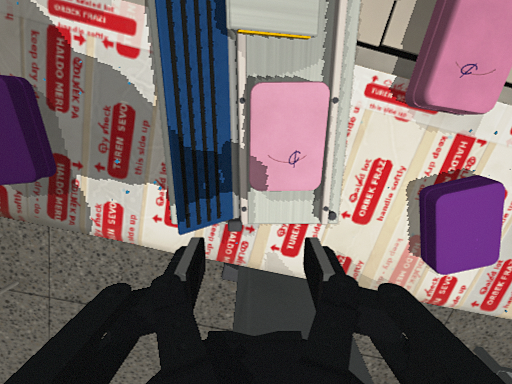

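View pics/s4z.png

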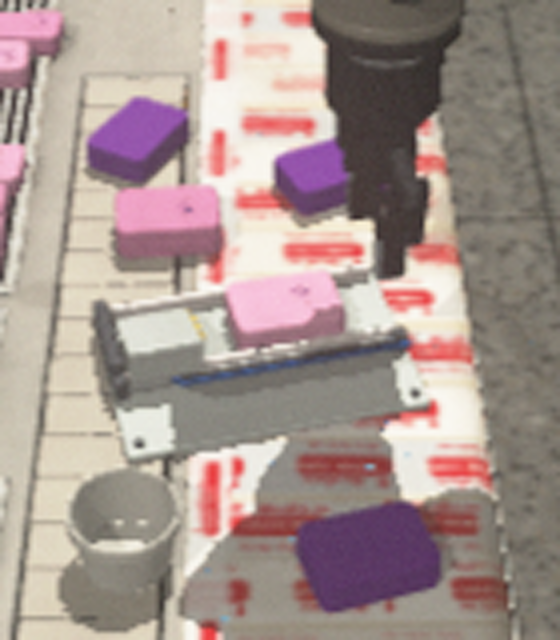

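Run:
```python
from h import *
W=load("wrist");f=(.5285,.1766,.2347)
for p in [(250,84),(328,83),(326,187),(252,191),(289,137)]: print(w2fix(pix(*p,.031,W),f))
# rails tops near end, plate corner
print(w2fix(pix(236,228,.012,W),f),w2fix(pix(337,222,.006,W),f), w2fix(pix(179,233,.045,W),f), w2fix(pix(240,30,.03,W),f))
a=cv2.imread("pics/w4.png")[0:280,140:370]; cv2.imwrite("pics/w4z.png",cv2.resize(a,None,fx=2.1,fy=2.1,interpolation=cv2.INTER_CUBIC))
```

```text
[[10.9463 28.7054 31.    ]]
[[ 11.502  -23.8056  31.    ]]
[[-61.6175 -28.4741  31.    ]]
[[-64.6108  27.675   31.    ]]
[[-24.2194   1.0714  31.    ]]
[[-104.5822   41.8887   12.    ]] [[-101.9296  -48.1981    6.    ]] [[-92.7253  82.008   45.    ]] [[43.0374 34.8952 30.    ]]
```

View pics/w4z.png

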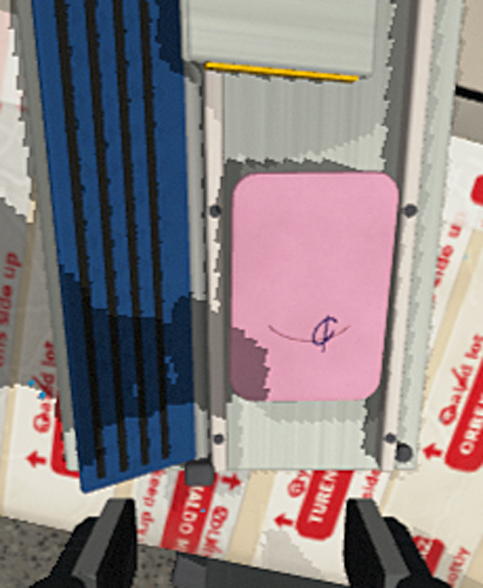

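```bash
python3 -m pendant '{"linear":[[15,0,-9],[17,0,0],[0,0,0]],"rotation":[[0,0,0],[0,0,0],[0,0,0]]}'
python3 - <<'E'
from h import *
s=ctrl.read_state();print(w2fix(s['position'],(.5285,.1766,.2347)),s['ft_force'])
cam('wrist','pics/w5.png');cam('scene','pics/c5.png')
a=cv2.imread("pics/c5.png")[140:270,140:300]; cv2.imwrite("pics/c5z.png",cv2.resize(a,None,fx=4.5,fy=4.5,interpolation=cv2.INTER_CUBIC))
E
```

```text
clock: 3.4
position: [0.4431, 0.1933, 0.082]
tool_rot: [[0.019, 0.974, 0.228], [0.001, 0.228, -0.974], [-1.0, 0.019, 0.003]]
ft_force: [0.3, -0.3, 1.1]
gripper_width: 0.058
[[-79.1378  36.1311  82.0346]] [ 0.2523 -0.3067  1.1233]
```

View pics/w5.png

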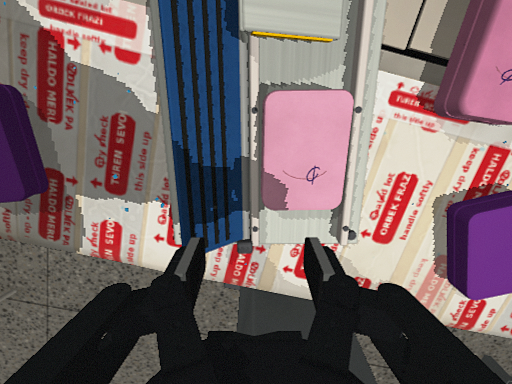

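View pics/c5z.png

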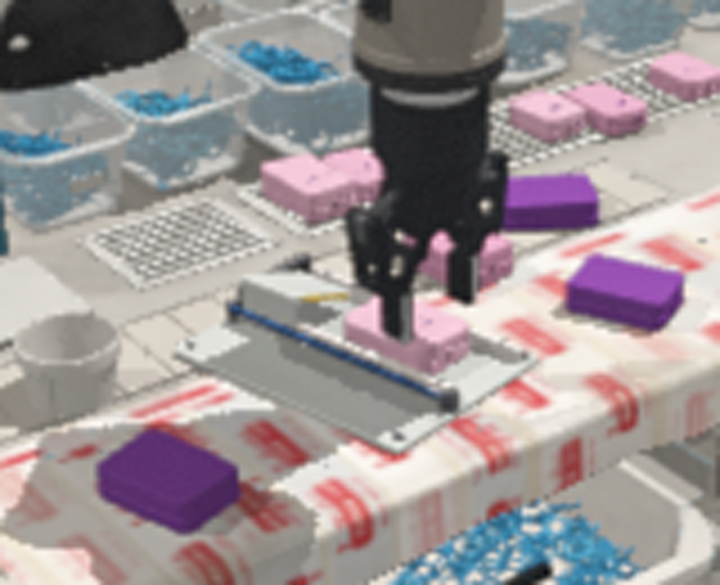

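```bash
python3 -m pendant '{"linear":[[8,-5,0],[8,-3,0],[0,0,0]],"rotation":[[0,0,-0.02],[0,0,-0.01],[0,0,0]]}'
python3 - <<'E'
from h import *
s=ctrl.read_state();print(w2fix(s['position'],(.5285,.1766,.2347)),s['ft_force'],s['q'],s['tool_rot'])
E
```

```text
clock: 3.8
position: [0.4372, 0.1919, 0.069]
tool_rot: [[-0.007, 0.974, 0.227], [-0.004, 0.227, -0.974], [-1.0, -0.008, 0.003]]
ft_force: [-0.0, 0.3, -0.6]
gripper_width: 0.0581
[[-85.2805  36.1327  68.9806]] [-0.0467  0.3147 -0.6383] [-0.1389  0.4231 -0.4831  2.1599  0.3264  0.636  -2.1945] [[-0.0068  0.9739  0.2268]
 [-0.0042  0.2268 -0.9739]
 [-1.     -0.0076  0.0025]]
```

```bash
python3 -m pendant '{"linear":[[6,0,0],[6,0,0],[0,0,0]],"rotation":[[0,0,0],[0,0,0],[0,0,0]]}'
python3 - <<'E'
from h import *
s=ctrl.read_state();print(w2fix(s['position'],(.5285,.1766,.2347)),s['ft_force'],s['tool_rot'][:,0])
cam('wrist','pics/w6.png')
E
```

```text
clock: 4.1
position: [0.4375, 0.1919, 0.0562]
tool_rot: [[-0.006, 0.974, 0.226], [-0.004, 0.226, -0.974], [-1.0, -0.007, 0.002]]
ft_force: [0.8, -1.8, 3.6]
gripper_width: 0.0579
[[-84.9981  36.0386  56.2238]] [ 0.7572 -1.781   3.5883] [-0.0063 -0.0039 -1.    ]
```

View pics/w6.png

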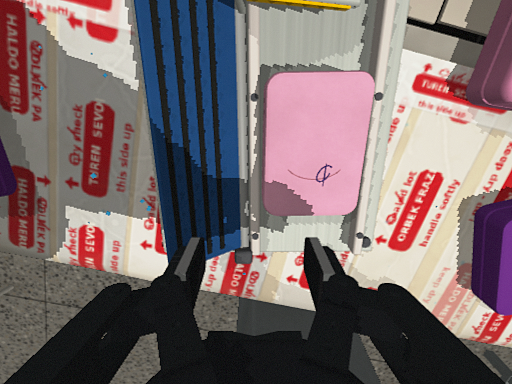

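```bash
python3 -m pendant '{"linear":[[6,0,0],[6,0,0],[0,0,0]],"rotation":[[0,0,0],[0,0,0],[0,0,0]]}'
python3 - <<'E'
from h import *
s=ctrl.read_state();print(w2fix(s['position'],(.5285,.1766,.2347)),s['ft_force'],s['tool_rot'][:,0])
cam('wrist','pics/w7.png');cam('side','pics/s7.png')
a=cv2.imread("pics/s7.png")[155:315,195:335]; cv2.imwrite("pics/s7z.png",cv2.resize(a,None,fx=4,fy=4,interpolation=cv2.INTER_CUBIC))
E
```

```text
clock: 4.45
position: [0.438, 0.1925, 0.0441]
tool_rot: [[-0.005, 0.974, 0.227], [-0.003, 0.227, -0.974], [-1.0, -0.005, 0.002]]
ft_force: [0.5, -1.3, 3.9]
gripper_width: 0.0579
[[-84.327   36.5147  44.0864]] [ 0.5454 -1.2982  3.9355] [-0.0048 -0.0029 -1.    ]
```

View pics/w7.png

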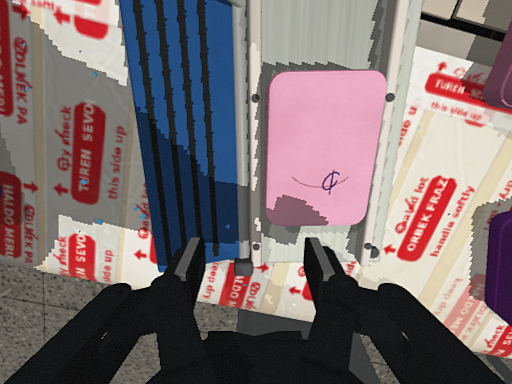

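View pics/s7z.png

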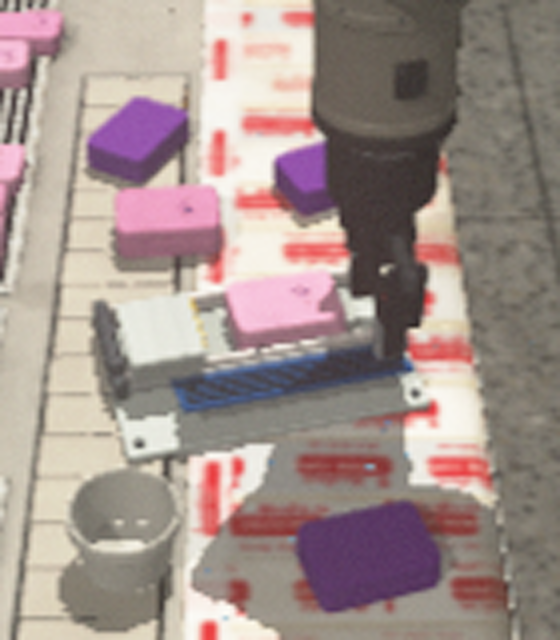

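```bash
python3 -m pendant '{"linear":[[4,0,0],[3,0,0],[0,0,0]],"rotation":[[0,0,0],[0,0,0],[0,0,0]]}'
python3 - <<'E'
from h import *
s=ctrl.read_state();print(w2fix(s['position'],(.5285,.1766,.2347)),s['ft_force'],s['tool_rot'][:,0])
E
```

```text
clock: 4.85
position: [0.4381, 0.1933, 0.038]
tool_rot: [[-0.004, 0.974, 0.227], [-0.002, 0.227, -0.974], [-1.0, -0.004, 0.001]]
ft_force: [-1.0, -0.7, 4.9]
gripper_width: 0.058
[[-84.0355  37.2575  37.9572]] [-1.0408 -0.7251  4.942 ] [-0.0038 -0.002  -1.    ]
```

```bash
python3 -m pendant '{"linear":[[3,0,1],[2,0,0],[0,0,0]],"rotation":[[0,0,0],[0,0,0],[0,0,0]]}'
python3 - <<'E'
from h import *
s=ctrl.read_state();print(w2fix(s['position'],(.5285,.1766,.2347)),s['ft_force'],s['tool_rot'][:,0])
cam('wrist','pics/w8.png');cam('side','pics/s8.png')
a=cv2.imread("pics/s8.png")[155:315,195:335]; cv2.imwrite("pics/s8z.png",cv2.resize(a,None,fx=4,fy=4,interpolation=cv2.INTER_CUBIC))
E
```

```text
clock: 5.15
position: [0.4384, 0.1933, 0.034]
tool_rot: [[-0.003, 0.974, 0.228], [-0.001, 0.228, -0.974], [-1.0, -0.003, 0.0]]
ft_force: [-2.9, -3.3, 14.0]
gripper_width: 0.0581
[[-83.7268  37.1882  34.0436]] [-2.9324 -3.2996 14.0106] [-0.0026 -0.0011 -1.    ]
```

View pics/w8.png

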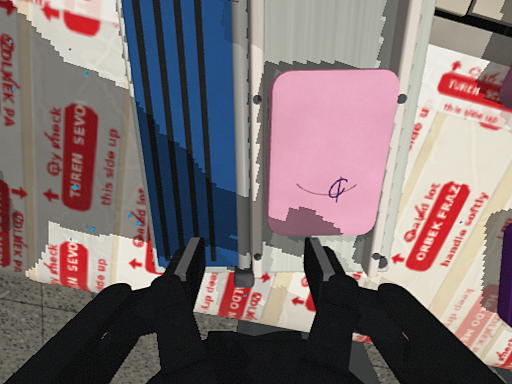

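View pics/s8z.png

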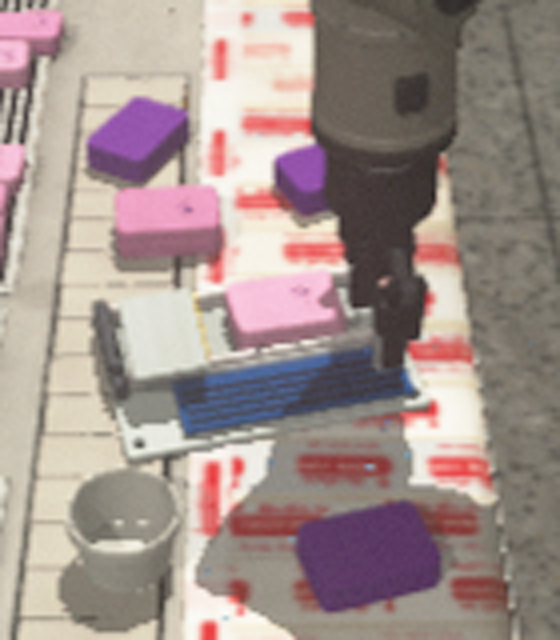

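```bash
python3 -m pendant '{"linear":[[-0.5,0,3],[0,5,0],[0,6,0],[0,6,0]],"rotation":[[0,0,0],[0,0,0],[0,0,0],[0,0,0]]}'
python3 - <<'E'
from h import *
s=ctrl.read_state();print(w2fix(s['position'],(.5285,.1766,.2347)),s['ft_force'],s['tool_rot'][:,0])
E
```

```text
clock: 5.65
position: [0.4533, 0.194, 0.0351]
tool_rot: [[-0.006, 0.973, 0.23], [-0.003, 0.23, -0.973], [-1.0, -0.006, 0.001]]
ft_force: [-7.8, -1.6, 8.7]
gripper_width: 0.0582
[[-69.0612  34.4087  35.1329]] [-7.8042 -1.5717  8.659 ] [-0.0055 -0.0028 -1.    ]
```

```bash
python3 -m pendant '{"linear":[[0,8,0],[0,8,0],[0,8,0]],"rotation":[[0,0,0],[0,0,0],[0,0,0]]}'
python3 - <<'E'
from h import *
s=ctrl.read_state();print(w2fix(s['position'],(.5285,.1766,.2347)),s['ft_force'],s['tool_rot'][:,0])
cam('wrist','pics/w9.png');cam('side','pics/s9.png')
a=cv2.imread("pics/s9.png")[155:315,195:335]; cv2.imwrite("pics/s9z.png",cv2.resize(a,None,fx=4,fy=4,interpolation=cv2.INTER_CUBIC))
E
```

```text
clock: 5.95
position: [0.4738, 0.1984, 0.0347]
tool_rot: [[-0.011, 0.973, 0.231], [-0.007, 0.231, -0.973], [-1.0, -0.012, 0.004]]
ft_force: [-7.6, -0.8, 8.7]
gripper_width: 0.0582
[[-48.1249  33.8767  34.7386]] [-7.6298 -0.817   8.6515] [-0.0112 -0.0066 -0.9999]
```

View pics/w9.png

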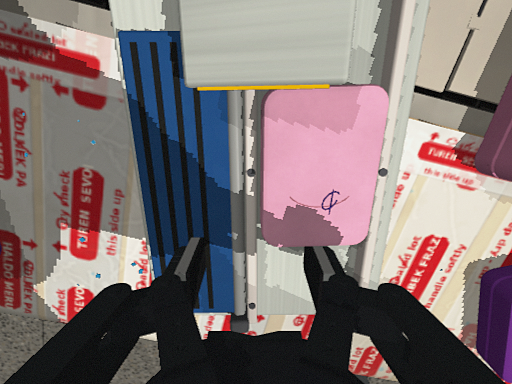

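View pics/s9z.png

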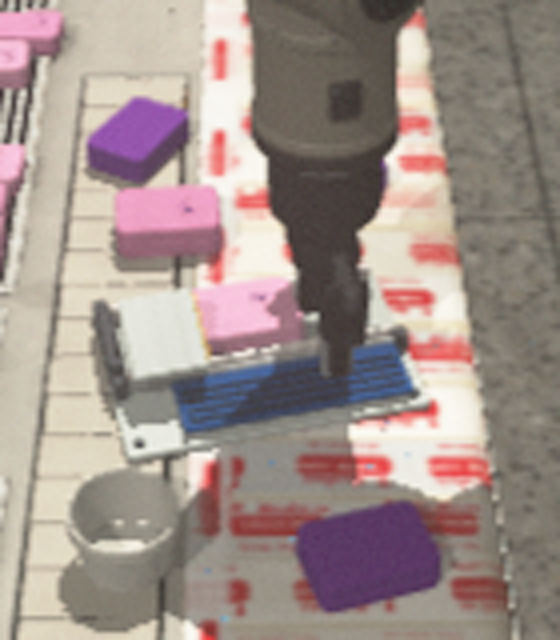

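```bash
python3 -m pendant '{"linear":[[0,8,0],[0,8,0],[0,8,0],[0,8,0]],"rotation":[[0,0,0.005],[0,0,0.003],[0,0,0.003],[0,0,0.003]]}'
python3 - <<'E'
from h import *
s=ctrl.read_state();print(w2fix(s['position'],(.5285,.1766,.2347)),s['ft_force'],s['tool_rot'])
cam('wrist','pics/w10.png');cam('side','pics/s10.png')
a=cv2.imread("pics/s10.png")[155:315,195:335]; cv2.imwrite("pics/s10z.png",cv2.resize(a,None,fx=4,fy=4,interpolation=cv2.INTER_CUBIC))
E
```

```text
clock: 6.45
position: [0.5013, 0.2045, 0.0344]
tool_rot: [[-0.005, 0.973, 0.232], [-0.008, 0.232, -0.973], [-1.0, -0.006, 0.007]]
ft_force: [-13.0, -2.4, 17.8]
gripper_width: 0.0579
[[-19.9233  33.4755  34.4062]] [-13.0454  -2.4276  17.8138] [[-0.0045  0.9726  0.2324]
 [-0.0079  0.2324 -0.9726]
 [-1.     -0.0062  0.0066]]
```

View pics/w10.png

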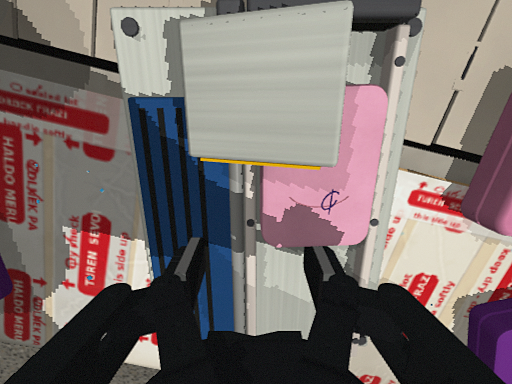

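View pics/s10z.png

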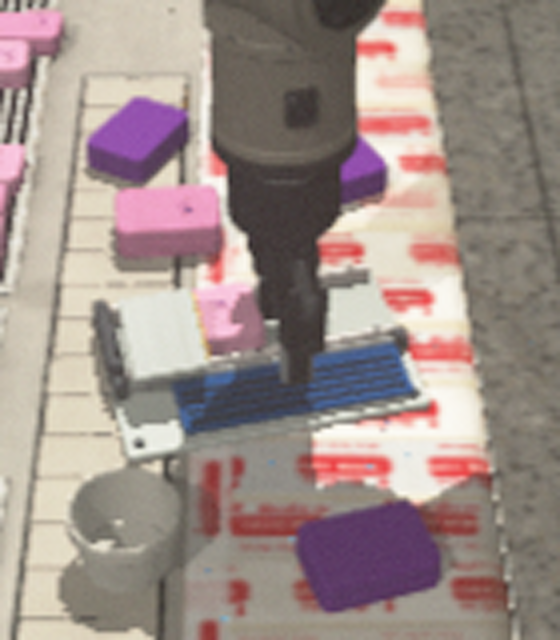

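```bash
python3 -m pendant '{"linear":[[-0.8,6,0],[0,7,0]],"rotation":[[0,0,0.002],[0,0,0.002]]}'
python3 - <<'E'
from h import *
s=ctrl.read_state();print(w2fix(s['position'],(.5285,.1766,.2347)),s['ft_force'],s['tool_rot'][:,0])
E
```

```text
clock: 6.75
position: [0.5128, 0.2071, 0.0351]
tool_rot: [[-0.003, 0.972, 0.233], [-0.008, 0.233, -0.972], [-1.0, -0.005, 0.008]]
ft_force: [-7.7, -2.1, 8.4]
gripper_width: 0.0582
[[-8.1686 33.3372 35.1336]] [-7.7256 -2.1324  8.3825] [-0.0029 -0.0084 -1.    ]
```

```bash
python3 -m pendant '{"linear":[[0,6,0],[0,5,0]],"rotation":[[0,0,0],[0,0,0]]}'
python3 - <<'E'
from h import *
s=ctrl.read_state();print(w2fix(s['position'],(.5285,.1766,.2347)),s['ft_force'],s['tool_rot'][:,0])
cam('wrist','pics/w11.png')
E
```

```text
clock: 6.95
position: [0.5217, 0.2091, 0.035]
tool_rot: [[-0.006, 0.972, 0.234], [-0.011, 0.234, -0.972], [-1.0, -0.009, 0.009]]
ft_force: [-6.8, -2.4, 10.0]
gripper_width: 0.0582
[[ 0.9705 33.2308 35.0205]] [-6.8117 -2.4213 10.0052] [-0.0064 -0.0106 -0.9999]
```

View pics/w11.png

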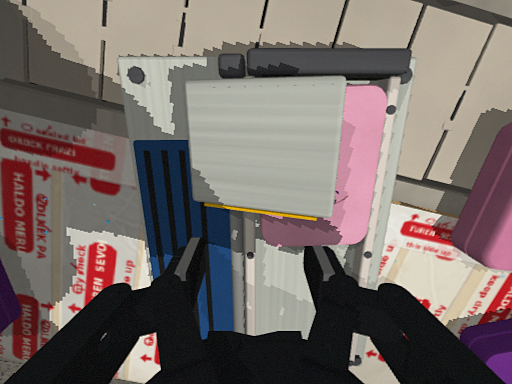

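```bash
python3 -m pendant '{"linear":[[0,4,0],[0,3,0]],"rotation":[[0,0,0.003],[0,0,0]]}'
python3 - <<'E'
from h import *
s=ctrl.read_state();print(w2fix(s['position'],(.5285,.1766,.2347)),s['ft_force'],s['tool_rot'][:,0])
E
```

```text
clock: 7.2
position: [0.5257, 0.2101, 0.0347]
tool_rot: [[-0.009, 0.972, 0.234], [-0.013, 0.234, -0.972], [-1.0, -0.012, 0.01]]
ft_force: [-24.7, -4.4, 26.4]
gripper_width: 0.0581
[[ 5.0379 33.2168 34.6614]] [-24.74    -4.4098  26.4417] [-0.0094 -0.0129 -0.9999]
```

```bash
python3 -m pendant '{"linear":[[-0.7,0.5,0],[0,0.5,0]],"rotation":[[0,0,0],[0,0,0]]}'
python3 - <<'E'
from h import *
s=ctrl.read_state();print(w2fix(s['position'],(.5285,.1766,.2347)),s['ft_force'],s['tool_rot'][:,0])
cam('wrist','pics/w12.png');cam('side','pics/s12.png')
a=cv2.imread("pics/s12.png")[155:315,195:335]; cv2.imwrite("pics/s12z.png",cv2.resize(a,None,fx=4,fy=4,interpolation=cv2.INTER_CUBIC))
E
```

```text
clock: 7.4
position: [0.5255, 0.2101, 0.0356]
tool_rot: [[-0.011, 0.972, 0.234], [-0.014, 0.234, -0.972], [-1.0, -0.014, 0.011]]
ft_force: [-2.0, -0.4, 6.3]
gripper_width: 0.0583
[[ 4.8694 33.2538 35.5554]] [-2.0369 -0.391   6.308 ] [-0.0115 -0.0139 -0.9998]
```

View pics/w12.png

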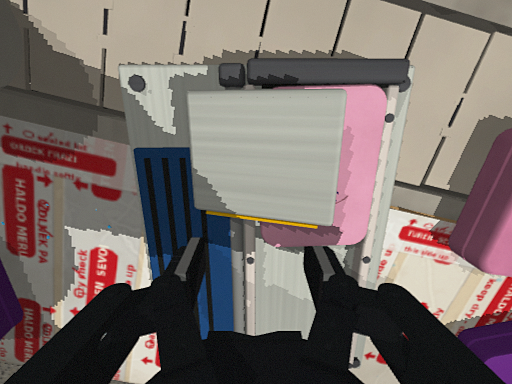

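View pics/s12z.png

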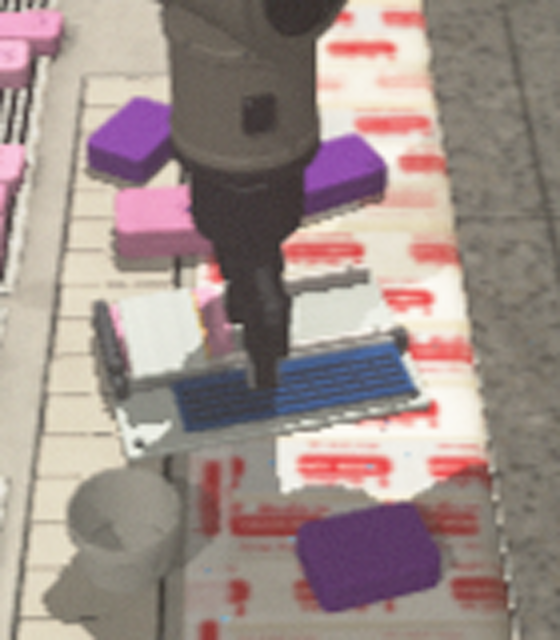

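```bash
python3 -m pendant '{"linear":[[0,3,0],[0,2,0],[0,1,0]],"rotation":[[0,0,0.006],[0,0,0.004],[0,0,0]]}'
python3 - <<'E'
from h import *
s=ctrl.read_state();f=(.5285,.1766,.2347);print(w2fix(s['position'],f),s['ft_force'],s['tool_rot'][:,0])
cam('wrist','pics/w13.png');W=load('wrist')
im=cv2.imread('pics/w13.png')
uv=proj(fix2w([[15,-20,31],[95,-20,31],[95,-40,28],[15,10,31]],f),W)
for u in uv: cv2.circle(im,tuple(int(round(4*x)) for x in u),8,(0,255,0),1,shift=2)
cv2.imwrite("pics/w13z.png",cv2.resize(im[40:290,180:440],None,fx=2.4,fy=2.4,interpolation=cv2.INTER_CUBIC))
E
```

```text
clock: 7.8
position: [0.5255, 0.2103, 0.0348]
tool_rot: [[-0.012, 0.972, 0.234], [-0.016, 0.234, -0.972], [-1.0, -0.015, 0.013]]
ft_force: [-3.6, -1.5, 11.2]
gripper_width: 0.0581
[[ 4.9478 33.4276 34.7535]] [-3.5605 -1.5385 11.2411] [-0.0115 -0.0161 -0.9998]
```

View pics/w13z.png

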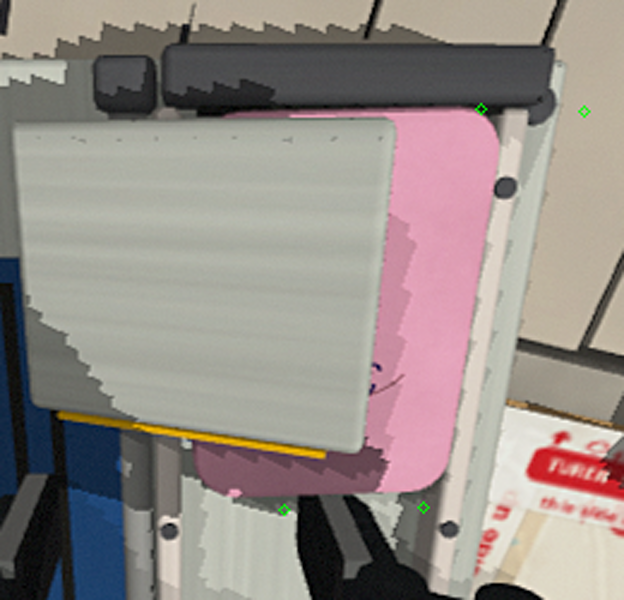

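```bash
python3 -m pendant '{"linear":[[0,-6,0],[0,-6,0],[-6,0,0],[-8,0,0],[-8,0,0],[-10,0,0],[-20,0,0],[-30,0,0]],"rotation":[[0,0,0],[0,0,0],[0,0,0],[0,0,0],[0,0,0],[0,0,0],[0,0,0],[0,0,0]]}'
python3 - <<'E'
from h import *
s=ctrl.read_state();f=(.5285,.1766,.2347);print(w2fix(s['position'],f),s['ft_force'],s['tool_rot'][:,0])
cam('wrist','pics/w14.png');cam('side','pics/s14.png')
a=cv2.imread("pics/s14.png")[155:315,195:335]; cv2.imwrite("pics/s14z.png",cv2.resize(a,None,fx=4,fy=4,interpolation=cv2.INTER_CUBIC))
E
```

```text
clock: 8.65
position: [0.5145, 0.2082, 0.1201]
tool_rot: [[-0.014, 0.972, 0.233], [-0.017, 0.233, -0.972], [-1.0, -0.018, 0.013]]
ft_force: [0.2, -0.3, 0.1]
gripper_width: 0.0579
[[ -6.2809  34.0197 120.1018]] [ 0.2224 -0.3363  0.1414] [-0.0143 -0.0167 -0.9998]
```

View pics/w14.png

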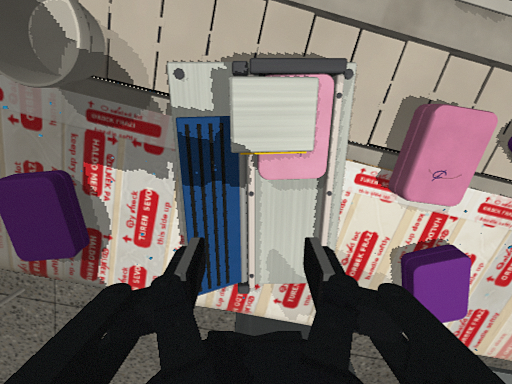

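View pics/s14z.png

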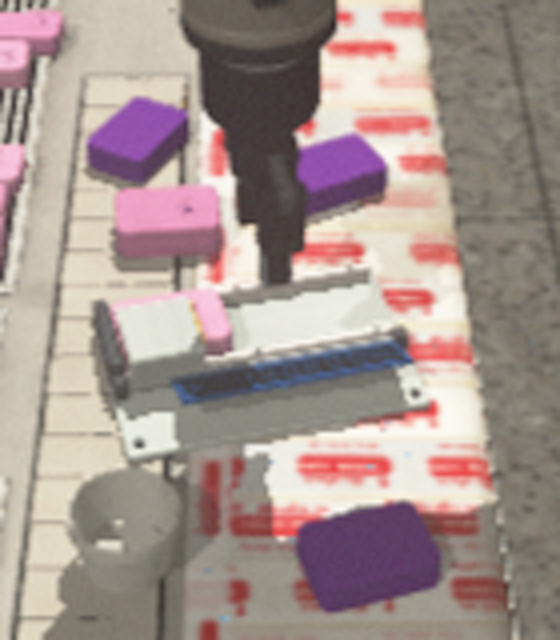

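```bash
python3 -m pendant '{"linear":[[-40,0,0],[-40,0,0],[-40,0,0],[0,0,0],[0,0,0],[0,0,0]],"rotation":[[0,0,0],[0,0,0],[0,0,0],[0,0,0],[0,0,0],[0,0,0]]}'
python3 - <<'E'
from h import *
cam('wrist','pics/w15.png');f=(.5285,.1766,.2347);W=load('wrist')
print(ctrl.read_state()['qd'])
im=cv2.imread('pics/w15.png')
uv=proj(fix2w([[105,100,6],[105,-50,6],[-105,-50,6],[15,-20,31],[95,-20,31]],f),W);print(uv)
for u in uv: cv2.circle(im,tuple(int(round(4*x)) for x in u),6,(0,255,0),1,shift=2)
c=uv.mean(0).astype(int)
cv2.imwrite("pics/w15z.png",cv2.resize(im[max(0,c[1]-60):c[1]+110,c[0]-90:c[0]+70],None,fx=3.5,fy=3.5,interpolation=cv2.INTER_CUBIC))
E
```

```text
clock: 9.35
position: [0.5167, 0.2116, 0.2496]
tool_rot: [[-0.008, 0.972, 0.234], [-0.013, 0.234, -0.972], [-1.0, -0.011, 0.011]]
ft_force: [-0.6, 0.8, -0.6]
gripper_width: 0.0582
[-0.0027  0.0101  0.      0.0076  0.002  -0.0016 -0.0003]
[[200.479   79.7704]
 [320.7452  80.1686]
 [309.0403 231.0558]
 [296.1585 155.4019]
 [299.8328  87.7655]]
```

View pics/w15z.png

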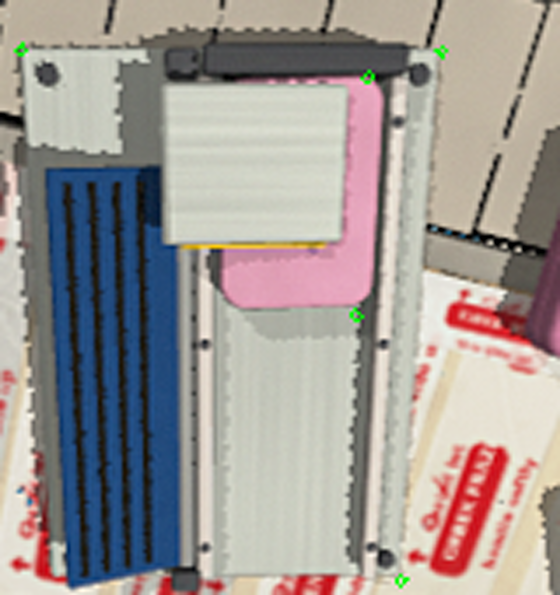

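```bash
python3 -c "
from bench import ctrl
print(ctrl.finish_job())"
```

```text
the job is handed in; nothing more can be done
None
```

The pink mould is loaded: it lies home against the end stop with the flap closed on it. The job was handed in at about 9.4 s of the 42 s allowed, and no verdict came back.

- **What I did:** One fingertip pressed the pedal to its stop, with the mould still about 80 mm short of home. The other fingertip then pushed the mould along the lane and under the flap. At the stop the force jumped (about 25 N back along the lane), and a further push moved it no more. I backed off 12 mm, lifted to let the pedal go, and moved clear.
- **Final pictures:** They show the mould straight in the lane, touching the stop, with the flap resting on it. The other mould and the pot look unmoved, and the robot touches nothing. I did not compare the two-tone mould before and after.
- **Limits and disagreements:**
  - I judged the flap angle by eye and never measured it.
  - My fixture fit was off by up to about 3 mm. The pushing finger's position put the mould centre at x of about 56 mm, against 55 mm nominal.
  - Downward force on the pedal reached about 26 N at one moment, and I eased it off.

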